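# File a sample slat in the lever-arch board

## Task

File the loose wooden sample slat in the small lever-arch file: lift the lever until the rings spring fully open, thread the slat's two holes over the two posts and lay it flat on the slat already filed there, then press the lever down until it is fully home and the rings are shut. Ease the lever down and stop pressing once you feel it reach its stop (the mechanism sits on rubber and must not be forced), do not force the slat onto the posts, and leave everything else on the counter where it is.

Things in the scene. Friction and masses are not known exactly. Their poses are not given: they have to be found in the camera images.
- file: Lever-arch file: black board 145x90x10 mm fixed on the counter (x = -85 to +60 mm). Origin on the counter under the middle of its two posts; x along the board towards the lever tip, z up. Steel posts 7 mm across, domed, at x = 0, y = +-14 mm, tops 46 mm above the counter. On them already: a fixed dark slat 90x46x8 mm, x = -78 to +12 mm, top at 18 mm.
- ring_shaft (a point): On the file: middle of the shaft of its two wire rings, at file x = 30 mm, 16 mm above the counter. Rings at y = +-14 mm, wire 6 mm. Shut, they rise to 54 mm and curve over to the post tops; open, they lean away to +x, up to about 65 mm above the counter.
- lever_pivot (a point): On the file: pivot of the steel lever, at file x = 26 mm, y = 0, 30 mm above the counter; file's axes. The lever is 10 mm wide, points to file +x and ends, 90 mm off, in a cross roll 8 mm thick, 18 mm long along y, that can be gripped across its ends. Its outer half is bent by use: the roll may stand up to 12 mm above or below where the lever angle puts it; the bend is not reported.
- lever (a joint): Lever angle, rad: 0 = level on its stop, rings shut (start); 0.8 = raised, rings open (they turn 1.15 times it). Over-centre action: lifting takes about 4 N at the roll, above 0.55 it springs open; pressing straight down takes up to about 9 N, below 0.3 about 3 N falling to 1 N, and there it stays where it is left, not dropping home. Under the lowered roll there is only air.
- lever_mount (a joint): Height of the whole mechanism (lever and rings) on its rubber mount, m: 0 at rest, negative when pressed down, about 12 N per mm. On its stop the lever gives at the roll about 1 mm per 4 N in all; with the lever down, sinking below -0.00125 m (about 15 N) is forcing it.
- file_seat (a point): Point midway between the two posts, at the top face of the slat already filed (18 mm above the counter); fixed to the file, same axes. The underside of the new slat belongs here.
- slat_centre (a point): Centre of the loose pale wooden slat, 90 x 50 x 8 mm, 0.06 kg, lying flat on the counter; x along its length towards the end with the two holes, z up. Grip it across its 50 mm width.
- slat_holes (a point): Point on the slat's underside midway between its two round through holes (11 mm across, at y = +-14 mm, 33 mm from the slat's centre towards its far end); same axes as the slat.
- card_reader: Bystander to leave alone: black card payment terminal, 136x74x26 (mm). Origin at the centre of its underside.
- stapler: Bystander to leave alone: dark desk stapler, 36x135x42 (mm). Origin at the centre of its underside.
- service_bell: Bystander to leave alone: chrome domed desk bell, 84 across, 58 high (mm). Origin at the centre of its underside.
- tape_1: Bystander to leave alone: roll of tan tape lying flat, 96 across, 25 high (mm). Origin at the centre of its underside.
- card_pack: Bystander to leave alone: banded pack of cards, 84x54x18 (mm). Origin at the centre of its underside.
- coaster_stack: Bystander to leave alone: round stack of cork coasters, 70 across, 19 high (mm). Origin at the centre of its underside.
- slat: The same loose slat; origin at the centre of its underside, axes as slat_centre.
There are look-alikes about, which are no part of the job. What is shaped like the slat but purple is not meant.

How it is judged:
By the outcome, as a careful person would: the job done as asked, in the order asked, and still so for the second after the job is handed in, with the robot touching nothing.
It also fails if it takes over 64 s, if anything falls off the work surface, if the arm or the gripper's body presses on something with over 40 N, if the wrist force passes 120 N, or if a joint passes its speed limit or range.

## Robot

A 6-joint arm with a two-finger parallel gripper is mounted at the origin on a cart in front of the work surface, level with it; the furniture and walls round the work are solid. World frame = base frame: x ahead of the robot, y to its left, z up, the work surface at z = 0. Lengths are in mm, angles in rad, forces in N, time in s.
With the tool pointing down it reaches from about 375 to 975 mm from the base axis. Payload 3.8 kg.
Tool frame: the origin (TCP) lies at the very end of the fingers, on their centre line; the grasp point (between the pads) lies 19 mm behind it; z points along the fingers, y is the direction in which the jaws open and shut (so a half turn about z gives the same grasp; the last joint's range is limited). The gripper opens to 85 mm and grips with 20 to 120 N. Pads are 22 mm wide; open, the fingers measure 114 mm over their backs; the gripper's body (76 mm by 85 mm) begins 54 mm behind the grasp point. The pads swing forward as they close: fully open they stand 13 mm farther back than shut.
Start: joints at [1.237, 0.264, 1.604, -0, 1.274, -0.037], TCP at [197.409, 645.482, 231.28] pointing down, gripper open.
Joint ranges: [-2.63, 2.63], [-0.94, 2.18], [0.31, 2.57], [-1.31, 4.45], [0, 2.66], [-2.55, 2.55]. Speed limits (rad/s): [2.57, 2.57, 3.14, 3.14, 3.14, 3.14].

## Interface

Orientations are given as a unit quaternion [w, x, y, z].
In Python, from bench import arm gives the robot as it stands. The module is installed in compiled form; this text tells all that it offers.
- The arm moves only by the tool move_arm, never from a script. Its argument "targets" is a list of rows, each an object of numbers: "fingers": the opening, from -1 (shut) to 1 (fully open), so that 0 is half open; "tx", "ty", "tz": the shift along the world's x, y, z in cm; "turn": the turn about the world's z in degrees. In form: [{"fingers": .., "tx": .., "ty": .., "tz": .., "turn": ..}, ...]. A call has 1 to 8 rows; each row shifts and turns the commanded pose from where the row before left it; what a row does not reach is not made up. A row lasts 1/12 s, in which the tool goes at most 41.7 mm and 7.16 degrees, less where a joint would pass 70% of its speed; a pose out of reach is approached as far as the arm can. A call with a gripper value outside its range is refused whole. The fingers move at their own pace and stop on an object; "force" is the grip in N (left out, the last holds). Time passes only in rows, so rows that do not move let the fingers close. It gives the time, the measured TCP pose, the force and the opening at its end, in the units of the state.
- arm.state(): the state, without advancing time (a new reading comes with each control period).
- arm.snapshot(name): name is "scene" or "top" or "wrist"; returns (picture, depth): 480x640x3 uint8, red, green, blue; 480x640 float32, mm along the optical axis (not along the pixel's ray), 0 where there is no reading.
- arm.camera_info(name): a dict with "intrinsics" (3x3 intrinsics, pixels), "extrinsics" (4x4, takes a point from camera to world coordinates). Camera axes: x right, y down, z forward; pixel columns grow to the right and rows downward; lengths in mm; the calibration is good to about 2 mm. The wrist camera is an equidistant fisheye: a pixel r from the principal point sees the ray r / f radians off the axis. A picture is of the moment at which its call begins: read the wrist's pose just before it. camera_info takes no time and is no camera call; for the wrist camera it gives the pose at the moment of the call.
- arm.hand_in(): hands the job in, once; it reports no verdict.
Trained networks look in the newest picture that a camera, given by its name, has taken for a name from the list of things; names that differ only in an ending like _2 or _b are one class to them, and where a whole thing is asked for, a point or a joint stands for the part that bears it (a point fixed in the world has none). Each returns a list of dicts, best first, with "score" (0 to 1); they miss things now and then, are a little off and sometimes report something else, mostly with a low value. They report only what shows in the picture. A call takes as long as a camera call. They do not tell look-alikes from the thing itself.
- arm.look_for(thing, camera): "extent" ([left, top, right, bottom] in pixels, round what is visible of it).
The state is a dict: "time_s": time; "q": joint angles; "joint_vel": joint speeds; "effort": joint torques, N m; "tcp_pos": TCP position; "orientation": TCP orientation; "contact_force": force on the tool from outside, world axes, zero at the start; "wrist_torque": the same for the moment, N m; "gripper_width": opening from 0.0 (shut) to 1.0 (fully open).
Only numpy, scipy, OpenCV 4.12 (cv2) and the standard library are available. Lean on these libraries where they do the work, as an engineer would, in place of code of your own. Each camera call takes 0.05 s, during which the arm holds its last target. There are 200 camera calls.

## Working session

There is one attempt and no reset: what is moved stays moved. The work goes in short steps, Python scripts to look and compute and a tool call to move; the robot and the scene stay as the last step left them, time stands still between calls to the robot, and variables do not carry over. Pictures are saved under pics/ and viewed, about 8 in all and at most 12, crops included, and the job is handed in when it is done.

Besides the shell and the picture viewer there is one more tool, called after "Request:" as name(argument=value, ...), one argument or row to a line, values as JSON. move_arm: Moves the arm, as the interface text tells. Its arguments: {"type":"object","properties":{"targets":{"type":"array"},"force":{"type":"number"}},"required":["targets"]}

```bash
mkdir -p pics; cat > h.py <<'E'
from bench import arm
import numpy as np, cv2
def pts(cam,depth):
    c=arm.camera_info(cam);K=np.array(c['intrinsics']);T=np.array(c['extrinsics'])
    v,u=np.mgrid[:480,:640]
    if cam=='wrist':
        f=K[0,0];dx=u-K[0,2];dy=v-K[1,2];r=np.hypot(dx,dy)+1e-9;th=r/f
        d=np.stack([np.tan(th)*dx/r,np.tan(th)*dy/r,np.ones_like(r)],-1)
    else: d=np.stack([(u-K[0,2])/K[0,0],(v-K[1,2])/K[1,1],np.ones(u.shape)],-1)
    P=d*depth[...,None]
    return P@T[:3,:3].T+T[:3,3]
def snap(cam,name):
    im,d=arm.snapshot(cam);cv2.imwrite(f'pics/{name}.png',im[...,::-1]);P=pts(cam,d);np.savez(f'pics/{name}.npz',im=im,d=d,P=P)
    return im,d,P
E
python3 - <<'E'
from h import *
for cam in ['top','scene']:
    im,d,P=snap(cam,cam+'0')
    for t in ['file','slat','lever','card_reader','stapler','service_bell','tape_1','card_pack','coaster_stack']:
        for r in arm.look_for(t,cam)[:4]:
            e=r['extent'];u,v=int((e[0]+e[2])/2),int((e[1]+e[3])/2)
            print(cam,t,round(r['score'],2),np.round(e),P[min(v,479),min(u,639)].round())
print(arm.state()); print(arm.camera_info('wrist'))
E
```

```text
top file 0.59 [374. 216. 414. 295.] [ 508. -273.    7.]
top slat 0.95 [405. 171. 433. 203.] [ 696. -352.    9.]
top slat 0.91 [318. 247. 341. 280.] [489. -99.  11.]
top lever 0.7 [384. 216. 395. 256.] [ 556. -260.   35.]
top lever 0.67 [384. 218. 400. 261.] [ 548. -265.   35.]
top lever 0.19 [315. 244. 341. 280.] [495. -93.  11.]
top lever 0.17 [175. 288. 204. 312.] [396. 275.  20.]
top card_reader 0.9 [450. 259. 476. 312.] [ 422. -451.   24.]
top stapler 0.62 [452. 207. 466. 252.] [ 572. -450.   30.]
top stapler 0.49 [210. 284. 247. 320.] [392. 175.   4.]
top service_bell 0.75 [335. 286. 367. 319.] [ 382. -152.   59.]
top tape_1 0.57 [211. 285. 247. 320.] [390. 172.   3.]
top card_pack 0.81 [263. 296. 297. 320.] [374.  37.  17.]
top coaster_stack 0.77 [174. 287. 204. 313.] [396. 275.  20.]
scene file 0.86 [333. 201. 414. 243.] [ 487. -255.   26.]
scene slat 0.81 [309. 247. 353. 276.] [478. -81.   8.]
scene slat 0.72 [334. 202. 358. 210.] [ 614. -313.    1.]
scene slat 0.59 [316. 182. 347. 199.] [ 692. -345.    7.]
scene lever 0.33 [366. 240. 401. 274.] [ 374. -132.   38.]
scene card
[... 935 characters left out ...]
1733e-05]), 'contact_force': array([0.44535966, 0.15312811, 0.07028093]), 'wrist_torque': array([-0.00732621, -0.00641903,  0.03626   ]), 'gripper_width': 0.9991613167196982}
{'intrinsics': array([[371.64829954,   0.        , 321.48754428],
       [  0.        , 371.64829954, 241.74622343],
       [  0.        ,   0.        ,   1.        ]]), 'extrinsics': array([[ 2.92565623e-01,  9.03168605e-01,  3.14152555e-01,
         1.16122496e+02],
       [ 9.56245413e-01, -2.76238520e-01, -9.63690269e-02,
         6.68303746e+02],
       [-2.56442595e-04,  3.28601204e-01, -9.44468730e-01,
         3.74197582e+02],
       [ 0.00000000e+00,  0.00000000e+00,  0.00000000e+00,
         1.00000000e+00]])}
```

```bash
python3 -c "
import cv2,numpy as np
a=cv2.imread('pics/top0.png');b=cv2.imread('pics/scene0.png')
cv2.imwrite('pics/both.png',np.vstack([cv2.resize(a,(400,300)),cv2.resize(b,(400,300))]))"
```

```text
(no output)
```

View pics/top0.png

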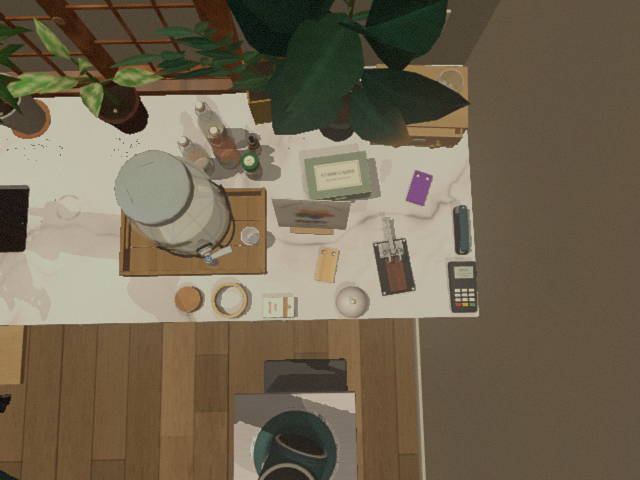

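The top view shows the pale slat at (327,265), with its holes towards the top, and the file at (393,258), with the lever pointing up. The purple look-alike is at (419,188). I'll go round the tray on the robot's side for a close look.

Request:
move_arm(
  targets=[
    {"tx":1,"ty":-4,"tz":1},
    {"tx":1,"ty":-4,"tz":1},
    {"tx":1,"ty":-4,"tz":1},
    {"tx":1,"ty":-4,"tz":1},
    {"tx":1,"ty":-4,"tz":1},
    {"tx":1,"ty":-4,"tz":1},
    {"tx":1,"ty":-4,"tz":1},
    {"tx":1,"ty":-4,"tz":1},
  ],
)

```text
schema error: expected keys fingers, tx, ty, tz, turn
```

```bash
python3 - <<'E'
import numpy as np
P=np.load('pics/top0.npz')['P']
for n in ['top0','scene0']:
    P=np.load(f'pics/{n}.npz')['P'].reshape(-1,3)
    for y0 in range(-400,500,100):
        print(n,y0,[int(P[(abs(P[:,0]-x)<30)&(abs(P[:,1]-y0)<50)][:,2].max(initial=-1)) for x in range(330,700,60)])
E
```

```text
top0 -400 [23, 30, 33, 42, 48, 45, 16]
top0 -300 [8, 25, 25, 62, 40, 40, 304]
top0 -200 [44, 60, 28, 25, 18, 39, 71]
top0 -100 [1352, 59, 24, 17, 184, 235, 566]
top0 0 [23, 25, 8, 8, 119, 233, 582]
top0 100 [28, 32, 58, 237, 350, 347, 58]
top0 200 [32, 31, 231, 442, 441, 442, 438]
top0 300 [7, 28, 58, 441, 442, 443, 438]
top0 400 [9, 9, 59, 55, 60, 58, -1]
scene0 -400 [21, 27, 28, 40, 46, 42, 12]
scene0 -300 [4, 21, 21, 55, 36, 37, 302]
scene0 -200 [39, 60, 18, 50, 33, 224, 289]
scene0 -100 [41, 59, 20, 12, 178, 230, -1]
scene0 0 [20, 21, 4, 5, 113, 230, 64]
scene0 100 [26, 29, 53, 234, 72, 52, 44]
scene0 200 [27, 27, 230, 437, 438, 438, 437]
scene0 300 [4, 23, 54, 437, 438, 438, 436]
scene0 400 [5, 5, 54, 54, 53, 54, 55]
```

Request:
move_arm(
  targets=[
    {"fingers":1,"tx":1.3,"ty":-3.9,"tz":0,"turn":0},
    {"fingers":1,"tx":1.3,"ty":-3.9,"tz":0,"turn":0},
    {"fingers":1,"tx":1.3,"ty":-3.9,"tz":0,"turn":0},
    {"fingers":1,"tx":1.3,"ty":-3.9,"tz":0,"turn":0},
    {"fingers":1,"tx":1.3,"ty":-3.9,"tz":0,"turn":0},
    {"fingers":1,"tx":1.3,"ty":-3.9,"tz":0,"turn":0},
    {"fingers":1,"tx":1.3,"ty":-3.9,"tz":0,"turn":0},
    {"fingers":1,"tx":1.3,"ty":-3.9,"tz":0,"turn":0},
  ],
)

```text
time_s: 1.67
tcp_pos: [301.5, 331.7, 231.4]
orientation: [0.0, 0.147, 0.989, 0.0]
contact_force: [0.5, -0.9, 0.7]
gripper_width: 1.002
```

Request:
move_arm(
  targets=[
    {"fingers":1,"tx":1.0,"ty":-3.9,"tz":0,"turn":0},
    {"fingers":1,"tx":1.0,"ty":-3.9,"tz":0,"turn":0},
    {"fingers":1,"tx":1.0,"ty":-3.9,"tz":0,"turn":0},
    {"fingers":1,"tx":1.0,"ty":-3.9,"tz":0,"turn":0},
    {"fingers":1,"tx":1.0,"ty":-3.9,"tz":0,"turn":0},
    {"fingers":1,"tx":1.0,"ty":-3.9,"tz":0,"turn":0},
    {"fingers":1,"tx":1.0,"ty":-3.9,"tz":0,"turn":0},
    {"fingers":1,"tx":1.0,"ty":-3.9,"tz":0,"turn":0},
  ],
)

```text
time_s: 2.33
tcp_pos: [381.5, 19.5, 231.9]
orientation: [0.001, 0.148, 0.989, 0.0]
contact_force: [1.2, -0.0, 0.4]
gripper_width: 0.999
```

Request:
move_arm(
  targets=[
    {"fingers":1,"tx":1.5,"ty":-3.8,"tz":0,"turn":0},
    {"fingers":1,"tx":1.5,"ty":-3.8,"tz":0,"turn":0},
    {"fingers":1,"tx":1.5,"ty":-3.8,"tz":0,"turn":0},
    {"fingers":1,"tx":1.5,"ty":-3.8,"tz":0,"turn":0},
    {"fingers":1,"tx":1.5,"ty":-3.8,"tz":0,"turn":0},
    {"fingers":1,"tx":0,"ty":0,"tz":0,"turn":0},
  ],
)

```text
time_s: 2.83
tcp_pos: [458.6, -174.7, 231.7]
orientation: [0.001, 0.15, 0.989, -0.002]
contact_force: [-0.1, 0.4, 0.8]
gripper_width: 0.997
```

```bash
python3 - <<'E'
from h import *
im,d,P=snap('wrist','w1')
for t in ['file','slat','lever','file_seat','slat_holes','slat_centre','lever_pivot','ring_shaft']:
    for r in arm.look_for(t,'wrist')[:3]:
        e=r['extent'];u,v=int((e[0]+e[2])/2),int((e[1]+e[3])/2)
        print(t,round(r['score'],2),np.round(e),P[min(v,479),min(u,639)].round())
E
```

```text
file 0.88 [178. 166. 308. 358.] [ 491. -272.   17.]
slat 0.79 [380. 158. 432. 250.] [484. -92.   8.]
slat 0.67 [230. 375. 270. 426.] [ 684. -345.    8.]
lever 0.87 [248. 279. 302. 357.] [ 557. -258.   31.]
file_seat 0.81 [174. 166. 309. 357.] [ 490. -273.   18.]
slat_holes 0.94 [382. 163. 430. 247.] [484. -91.   8.]
slat_holes 0.15 [450.  41. 536. 103.] [373.  31.  20.]
slat_centre 0.89 [382. 160. 431. 248.] [484. -91.   8.]
slat_centre 0.56 [230. 378. 266. 428.] [ 690. -351.    7.]
lever_pivot 0.59 [221. 265. 300. 354.] [ 558. -280.    0.]
lever_pivot 0.29 [ 52. 182. 135. 303.] [ 415. -439.   20.]
ring_shaft 0.94 [223. 264. 302. 357.] [ 561. -279.   -1.]
```

View pics/w1.png

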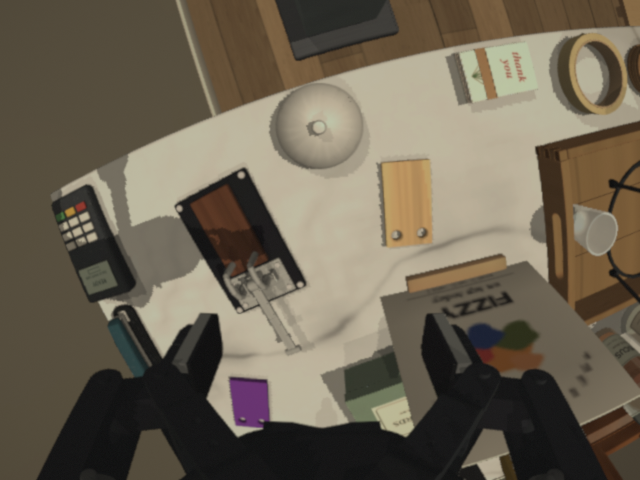

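```bash
cat >> h.py <<'E'
def rect(Q):
    (c,s,a)=cv2.minAreaRect(Q[:,:2].astype(np.float32))
    if s[0]<s[1]: a+=90;s=s[::-1]
    a=(a+90)%180-90
    return np.round(c,1),np.round(s,1),round(a,1)
def main_blob(m):
    m=cv2.morphologyEx(m.astype(np.uint8),cv2.MORPH_OPEN,np.ones((3,3)))
    n,l,st,_=cv2.connectedComponentsWithStats(m);return l==1+st[1:,4].argmax()
E
python3 - <<'E'
from h import *
z=np.load('pics/w1.npz');im,P=z['im'],z['P'].copy()
X,Y,Z=P[...,0],P[...,1],P[...,2]
hsv=cv2.cvtColor(im,cv2.COLOR_RGB2HSV)
cnt=(abs(X-484)<110)&(abs(Y+92)<60)
print('counter z',np.median(Z[(abs(X-520)<20)&(abs(Y+180)<20)]))
m=main_blob(cnt&(hsv[...,1]>75)&(Z>3)&(Z<14)); print('slat',rect(P[m]),np.median(Z[m]))
reg=(abs(X-510)<100)&(abs(Y+272)<75)
m=main_blob(reg&(Z>4.5)&(Z<24)); print('board',rect(P[m]))
m=main_blob(reg&(Z>14)&(Z<21)&(hsv[...,1]>75)); print('darkslat',rect(P[m]),np.median(Z[m]))
m=(abs(X-555)<70)&(abs(Y+265)<60)&(Z>26)
v,u=np.nonzero(m)
big=cv2.resize(im[150:370,170:440],None,fx=2.9,fy=2.7,interpolation=cv2.INTER_CUBIC);cv2.imwrite('pics/c1.png',big[...,::-1])
far=reg&(X>590)&(Z>20); print('roll pts',P[far].round(0)[::6].tolist())
E
```

```text
counter z -0.23679590104063664
slat (array([484.9, -89.5]), array([91. , 51.1]), -11.2) 8.085881345267893
board (array([ 476.2, -271. ]), array([144.2,  90.4]), 8.1)
darkslat (array([ 455.9, -274. ]), array([90.7, 47.1]), 8.6) 17.6151015416919
roll pts [[591.0, -250.0, 30.0], [591.0, -255.0, 33.0], [594.0, -250.0, 30.0], [592.0, -255.0, 33.0], [593.0, -260.0, 31.0], [594.0, -253.0, 33.0], [599.0, -246.0, 29.0], [596.0, -253.0, 33.0], [598.0, -246.0, 31.0], [596.0, -256.0, 33.0], [598.0, -250.0, 32.0], [601.0, -244.0, 31.0], [598.0, -252.0, 33.0], [600.0, -246.0, 33.0], [599.0, -256.0, 32.0], [600.0, -249.0, 34.0], [604.0, -244.0, 31.0], [601.0, -255.0, 32.0], [601.0, -247.0, 35.0], [601.0, -261.0, 32.0], [602.0, -254.0, 33.0], [603.0, -247.0, 35.0], [603.0, -260.0, 32.0], [603.0, -253.0, 35.0], [602.0, -260.0, 34.0], [604.0, -253.0, 34.0], [604.0, -258.0, 35.0], [606.0, -260.0, 34.0]]
```

View pics/c1.png

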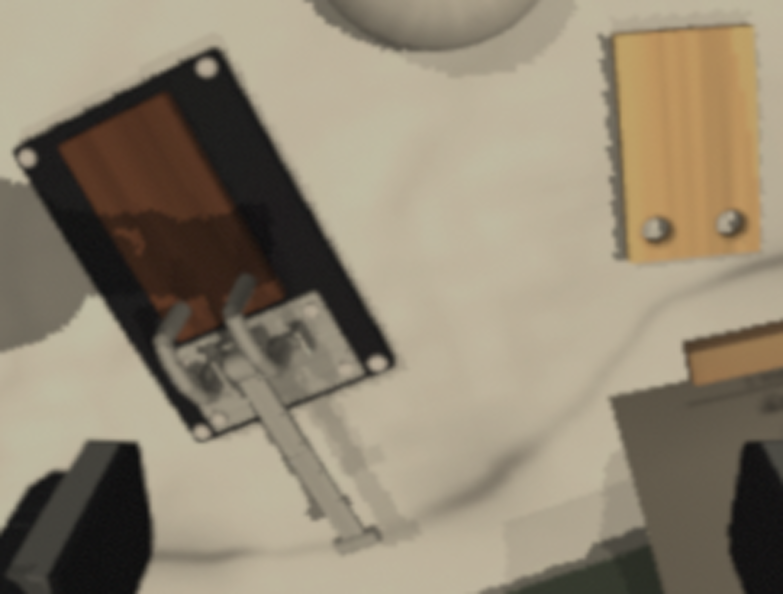

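The crop confirms the pale slat: it is wooden, with its two holes at the +x end at crop (656,230) and (731,223). The purple one is elsewhere. The file yaw is about 8.2° with its origin near (488.6,-269.2), and the roll is near (603,-253,31). Next I'll check the sign's clearance and go to the roll.

```bash
python3 - <<'E'
from h import *
for n in ['w1','top0','scene0']:
    P=np.load(f'pics/{n}.npz')['P'].reshape(-1,3)
    m=(P[:,0]>500)&(P[:,0]<720)&(P[:,1]<-90)&(P[:,1]>-240)&(P[:,2]>60)&(P[:,2]<260)
    Q=P[m]; print(n,len(Q),Q.min(0).round(),Q.max(0).round(), np.percentile(Q[:,1],[1,5,20]).round())
s=arm.state();print(s['q'].round(3))
E
```

```text
w1 5178 [ 586. -213.   60.] [720. -90. 229.] [-208. -198. -167.]
top0 1373 [ 588. -214.   60.] [720. -91. 235.] [-211. -201. -169.]
scene0 1393 [ 588. -150.   60.] [613. -90. 230.] [-147. -144. -136.]
[-0.403 -0.1    1.995  0.     1.245 -1.679]
```

Request:
move_arm(
  targets=[
    {"fingers":0,"tx":1.8,"ty":-1.0,"tz":0,"turn":3.2},
    {"fingers":0,"tx":1.8,"ty":-1.0,"tz":0,"turn":3.2},
    {"fingers":0,"tx":1.8,"ty":-1.0,"tz":0,"turn":3.2},
    {"fingers":0,"tx":1.8,"ty":-1.0,"tz":0,"turn":3.2},
    {"fingers":0,"tx":1.8,"ty":-1.0,"tz":0,"turn":3.2},
    {"fingers":0,"tx":1.8,"ty":-1.0,"tz":0,"turn":3.2},
    {"fingers":0,"tx":1.8,"ty":-1.0,"tz":0,"turn":3.2},
    {"fingers":0,"tx":1.8,"ty":-1.0,"tz":0,"turn":3.2},
  ],
)

```text
time_s: 3.95
tcp_pos: [601.4, -248.0, 231.4]
orientation: [0.0, -0.077, 0.997, -0.0]
contact_force: [0.1, 0.1, -0.0]
gripper_width: 0.498
```

Request:
move_arm(
  targets=[
    {"fingers":0,"tx":0.2,"ty":-0.5,"tz":-4,"turn":-0.6},
    {"fingers":0,"tx":0,"ty":0,"tz":-4,"turn":0},
    {"fingers":0,"tx":0,"ty":0,"tz":-4,"turn":0},
    {"fingers":0,"tx":0,"ty":0,"tz":-4,"turn":0},
    {"fingers":0,"tx":0,"ty":0,"tz":-2,"turn":0},
    {"fingers":0,"tx":0,"ty":0,"tz":0,"turn":0},
  ],
)

```text
time_s: 4.45
tcp_pos: [597.4, -250.2, 44.4]
orientation: [-0.005, -0.07, 0.998, 0.003]
contact_force: [-0.4, 0.4, -0.8]
gripper_width: 0.498
```

```bash
python3 - <<'E'
from h import *
im,d,P=snap('wrist','w2')
X,Y,Z=[P[...,i] for i in range(3)]
s=arm.state();print(s['tcp_pos'].round(1),s['contact_force'].round(2))
a=np.radians(8.2);c,q=np.cos(a),np.sin(a)
fx=(X-488.6)*c+(Y+269.2)*q; fy=-(X-488.6)*q+(Y+269.2)*c
m=(abs(fy)<14)&(fx>95)&(fx<128)&(Z>18)&(Z<50)
for x0 in range(70,126,4):
    k=(abs(fy)<14)&(abs(fx-x0-2)<2)&(Z>18)&(Z<60)
    if k.sum()>3: print(x0,k.sum(),fy[k].min().round(1),fy[k].max().round(1),np.percentile(Z[k],[50,95]).round(1))
reg=(fx>-100)&(fx<75)&(abs(fy)<60)
b=main_blob(reg&(Z>4.5)&(Z<24));print('board',rect(P[b]))
E
```

```text
[ 599.7 -251.4   47.9] [0.45 0.03 0.43]
70 204 -10.9 -1.2 [35.9 36.8]
74 197 -11.0 -1.2 [35.7 36.7]
78 189 -10.6 -1.2 [35.8 37. ]
82 188 -10.7 -1.2 [35.9 37. ]
86 192 -10.7 -1.2 [36.1 37.1]
90 176 -10.8 -1.3 [36.3 37.4]
94 172 -11.0 -1.3 [36.3 37.2]
98 184 -11.0 -1.3 [36.4 37.4]
102 164 -10.7 -1.3 [36.7 37.6]
106 157 -10.7 -1.3 [36.7 37.6]
110 163 -10.9 -1.4 [36.8 37.7]
114 321 -13.9 2.9 [37.4 39.1]
118 242 -13.9 2.9 [38.8 39.7]
122 12 -14.0 1.9 [37.9 38.1]
board (array([ 503.4, -272.6]), array([99.5, 91.6]), 8.3)
```

View pics/w2.png

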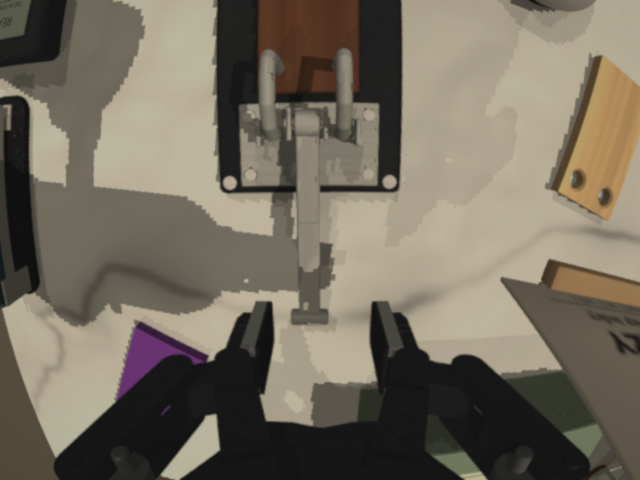

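The picture shows the roll at (310,316), slightly left of the finger mid-line (321). The arm was still settling during that shot, so I'll re-measure now that it is still.

```bash
cat >> h.py <<'E'
def tf(P,o,deg):
    a=np.radians(deg);c,q=np.cos(a),np.sin(a);X=P[...,0]-o[0];Y=P[...,1]-o[1]
    return X*c+Y*q,-X*q+Y*c
E
python3 - <<'E'
from h import *
im,d,P=snap('wrist','w3')
s=arm.state();print(s['tcp_pos'].round(1),s['orientation'].round(4),s['contact_force'].round(2))
Z=P[...,2]
fx,fy=tf(P,(488.6,-269.2),8.2)
print('counter',np.median(Z[(abs(fx-60)<10)&(abs(fy-70)<10)]))
for x0 in (70,90,106,114,118,122):
    k=(abs(fy)<20)&(abs(fx-x0-2)<2)&(Z>18)&(Z<60)
    if k.sum()>3: print(x0,k.sum(),fy[k].min().round(1),fy[k].max().round(1),np.percentile(Z[k],[50,95]).round(1))
h=cv2.cvtColor(im,cv2.COLOR_RGB2HSV)
k=main_blob((fx>-80)&(fx<75)&(abs(fy)<60)&(Z>4.5)&(Z<24));r=rect(P[k]);print('board',r)
bx,by=fx[k],fy[k];print('board x max',np.percentile(bx,99.7),'y',np.percentile(by[bx>-10],[.5,99.5]))
for s in ('top0','scene0'):
    z=np.load(f'pics/{s}.npz');Q=z['P'];gx,gy=tf(Q,(488.6,-269.2),8.2)
    k=main_blob((gx>-110)&(gx<75)&(abs(gy)<65)&(Q[...,2]>4.5)&(Q[...,2]<24));print(s,rect(Q[k]))
E
```

```text
[ 602.1 -252.6   50.9] [-7.000e-04 -7.020e-02  9.975e-01  4.000e-04] [ 0.38 -0.39  0.7 ]
counter 2.786551829567486
70 189 -10.8 -1.4 [35.4 36.3]
90 180 -11.2 -1.5 [35.7 36.7]
106 179 -11.1 19.8 [36.2 56.9]
114 364 -14.8 19.9 [36.8 55.9]
118 250 -14.6 19.6 [38.2 54.8]
122 30 -14.7 19.7 [37.3 59. ]
board (array([ 504.6, -273.6]), array([96.7, 91.7]), 7.9)
board x max 63.13430477663453 y [-50.21600748  38.11496061]
top0 (array([ 477.5, -273.6]), array([145.1,  91. ]), 8.4)
scene0 (array([ 478.5, -272.9]), array([146.3,  93.5]), 8.2)
```

```bash
sed -i 's/^def pts(cam,depth):/def pts(cam,depth,c):/; s/^    c=arm.camera_info(cam);K=/    K=/; s/^    im,d=arm.snapshot(cam);/    c=arm.camera_info(cam);im,d=arm.snapshot(cam);/; s/P=pts(cam,d);/P=pts(cam,d,c);/' h.py
python3 - <<'E'
from h import *
for i in range(2):
    s=arm.state();print(s['time_s'],s['tcp_pos'].round(1),s['contact_force'].round(2))
    im,d,P=snap('wrist','w4')
Z=P[...,2]
fx,fy=tf(P,(488.6,-269.2),8.2)
print('counter',np.median(Z[(abs(fx-60)<10)&(abs(fy-70)<10)]))
for x0 in (70,90,114,118,122):
    k=(fy>-20)&(fy<8)&(abs(fx-x0-2)<2)&(Z>18)&(Z<60)
    if k.sum()>3: print(x0,k.sum(),fy[k].min().round(1),fy[k].max().round(1),np.percentile(Z[k],[50,95]).round(1))
k=main_blob((fx>-80)&(fx<75)&(abs(fy)<60)&(Z>4.5)&(Z<24));r=rect(P[k]);print('board',r)
bx,by=fx[k],fy[k];print('board x max',np.percentile(bx,99.7),'y',np.percentile(by[bx>-10],[.5,99.5]))
E
```

```text
4.55 [ 602.1 -252.6   50.9] [ 0.38 -0.39  0.7 ]
4.6 [ 603.7 -253.5   53. ] [0.11 0.36 1.11]
counter 0.2718892226807412
70 190 -9.4 0.6 [32.3 33.3]
90 163 -9.2 0.2 [32.8 33.9]
114 332 -13.5 4.3 [34.8 36. ]
118 132 -13.6 4.2 [34.8 36. ]
board (array([ 503.9, -271.2]), array([94.3, 90.6]), 7.8)
board x max 60.599851554619185 y [-48.62263019  39.65598893]
```

Request:
move_arm(
  force=20,
  targets=[
    {"fingers":0,"tx":0,"ty":-0.35,"tz":-1.7,"turn":0},
    {"fingers":0,"tx":0,"ty":0,"tz":-1.7,"turn":0},
    {"fingers":0,"tx":0,"ty":0,"tz":0,"turn":0},
    {"fingers":0,"tx":0,"ty":0,"tz":0,"turn":0},
    {"fingers":-0.5,"tx":0,"ty":0,"tz":0,"turn":0},
    {"fingers":-1,"tx":0,"ty":0,"tz":0,"turn":0},
    {"fingers":-1,"tx":0,"ty":0,"tz":0,"turn":0},
    {"fingers":-1,"tx":0,"ty":0,"tz":0,"turn":0},
  ],
)

```text
time_s: 5.32
tcp_pos: [604.0, -256.6, 19.0]
orientation: [0.002, -0.07, 0.998, -0.0]
contact_force: [2.6, 3.4, 2.2]
gripper_width: 0.2
```

Request:
move_arm(
  targets=[
    {"fingers":-1,"tx":0,"ty":0,"tz":0,"turn":0},
    {"fingers":-1,"tx":0,"ty":0,"tz":0,"turn":0},
  ],
)

```text
time_s: 5.48
tcp_pos: [603.9, -256.7, 18.6]
orientation: [0.001, -0.07, 0.998, -0.0]
contact_force: [2.6, 5.2, 4.0]
gripper_width: 0.197
```

Request:
move_arm(
  targets=[
    {"fingers":-1,"tx":-0.04,"ty":0.1,"tz":0.9,"turn":0},
    {"fingers":-1,"tx":-0.13,"ty":-0.02,"tz":0.89,"turn":0},
    {"fingers":-1,"tx":-0.22,"ty":-0.03,"tz":0.87,"turn":0},
    {"fingers":-1,"tx":-0.31,"ty":-0.04,"tz":0.84,"turn":0},
  ],
)

```text
time_s: 5.82
tcp_pos: [596.4, -256.8, 52.4]
orientation: [0.001, -0.07, 0.998, -0.0]
contact_force: [4.1, 2.5, -2.7]
gripper_width: 0.203
```

Request:
move_arm(
  targets=[
    {"fingers":-1,"tx":-0.39,"ty":-0.06,"tz":0.81,"turn":0},
    {"fingers":-1,"tx":-0.47,"ty":-0.07,"tz":0.77,"turn":0},
    {"fingers":-1,"tx":-0.54,"ty":-0.08,"tz":0.72,"turn":0},
    {"fingers":-1,"tx":-0.6,"ty":-0.09,"tz":0.66,"turn":0},
    {"fingers":-1,"tx":0,"ty":0,"tz":0,"turn":0},
  ],
)

```text
time_s: 6.23
tcp_pos: [573.8, -260.4, 83.5]
orientation: [-0.001, -0.07, 0.998, -0.0]
contact_force: [-0.7, 1.8, 3.6]
gripper_width: 0.197
```

Request:
move_arm(
  targets=[
    {"fingers":-1,"tx":0,"ty":0,"tz":0.1,"turn":0},
    {"fingers":0,"tx":0,"ty":0,"tz":0,"turn":0},
    {"fingers":0,"tx":0,"ty":0,"tz":0,"turn":0},
    {"fingers":0,"tx":0,"ty":0,"tz":0,"turn":0},
    {"fingers":0,"tx":0,"ty":0,"tz":4,"turn":0},
    {"fingers":0,"tx":0,"ty":0,"tz":4,"turn":0},
    {"fingers":0,"tx":-1.5,"ty":2,"tz":4,"turn":-3},
    {"fingers":0.5,"tx":-2,"ty":3,"tz":0,"turn":-3},
  ],
)

```text
time_s: 6.9
tcp_pos: [548.3, -216.4, 207.2]
orientation: [0.007, -0.015, 1.0, -0.004]
contact_force: [2.8, 0.2, 1.9]
gripper_width: 0.625
```

Request:
move_arm(
  targets=[
    {"fingers":0.5,"tx":-2,"ty":3,"tz":0,"turn":-3},
    {"fingers":0.5,"tx":-2,"ty":3,"tz":0,"turn":-3},
    {"fingers":0.5,"tx":0,"ty":0,"tz":0,"turn":0},
    {"fingers":0.5,"tx":0,"ty":0,"tz":0,"turn":0},
    {"fingers":0.5,"tx":0,"ty":0,"tz":0,"turn":0},
  ],
)

```text
time_s: 7.32
tcp_pos: [502.6, -152.6, 198.2]
orientation: [0.0, 0.034, 0.999, -0.0]
contact_force: [0.1, 0.2, -0.3]
gripper_width: 0.75
```

```bash
python3 - <<'E'
from h import *
s=arm.state();print(s['tcp_pos'].round(1),s['orientation'].round(3),s['joint_vel'].round(3))
im,d,P=snap('wrist','w5'); s=arm.state();print(s['tcp_pos'].round(1))
Z=P[...,2];h=cv2.cvtColor(im,cv2.COLOR_RGB2HSV)
fx,fy=tf(P,(489.2,-273.2),8.2)
k=(fx>-100)&(fx<75)&(abs(fy)<60)
m=main_blob(k&(Z>4.5)&(Z<24));print('board',rect(P[m]))
m=main_blob(k&(Z>14)&(Z<21)&(h[...,1]>75));print('dark',rect(P[m]),np.median(Z[m]))
m=(fx>60)&(fx<110)&(abs(fy)<12)&(Z>60)&(Z<130);print('roll',m.sum(),P[m].mean(0),P[m].max(0))
m=main_blob((abs(P[...,0]-484)<80)&(abs(P[...,1]+92)<60)&(h[...,1]>75)&(Z>3)&(Z<14)); print('slat',rect(P[m]),np.median(Z[m]))
E
```

```text
[ 502.6 -152.6  198.2] [ 0.     0.034  0.999 -0.   ] [-0.015  0.019 -0.024  0.002  0.002  0.004]
[ 503.  -153.   198.3]
board (array([ 477.8, -274.8]), array([145.2,  90.6]), 8.2)
dark (array([ 458. , -277.9]), array([90.4, 47.6]), 8.3) 18.269742692941094
roll 629 [ 564.79027951 -262.52450945   85.10292433] [ 581.94596984 -254.1992781   100.75057638]
slat (array([486.7, -93.3]), array([90.8, 50.6]), -10.8) 8.217871656763776
```

View pics/w5.png

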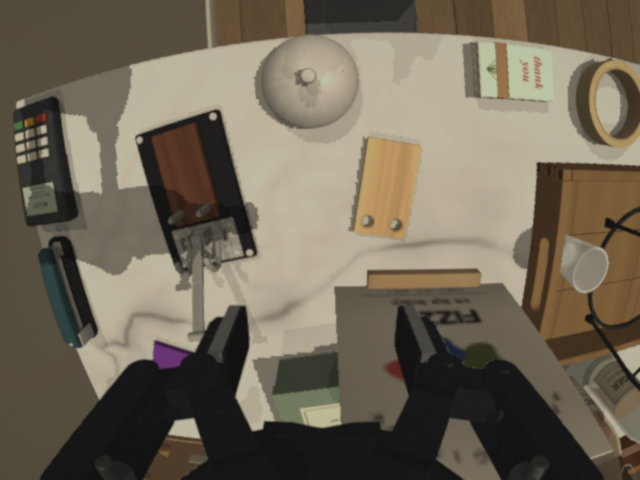

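The rings stand open and the lever is up with its roll at (197,335). The posts show at (177,217) and (204,210), and the slat is at (388,187). I'll go to the slat.

Request:
move_arm(
  targets=[
    {"fingers":0.7,"tx":-0.8,"ty":3,"tz":0,"turn":-3.5},
    {"fingers":0.7,"tx":-0.8,"ty":3,"tz":0,"turn":-3.5},
    {"fingers":0.7,"tx":0,"ty":0,"tz":-4,"turn":0},
    {"fingers":0.7,"tx":0,"ty":0,"tz":-4,"turn":0},
    {"fingers":0.7,"tx":0,"ty":0,"tz":-4,"turn":0},
    {"fingers":0.7,"tx":0,"ty":0,"tz":-2,"turn":0},
    {"fingers":0.7,"tx":0,"ty":0,"tz":0,"turn":0},
    {"fingers":0.7,"tx":0,"ty":0,"tz":0,"turn":0},
  ],
)

```text
time_s: 8.03
tcp_pos: [485.8, -92.8, 57.0]
orientation: [-0.002, 0.096, 0.995, 0.0]
contact_force: [0.2, 0.1, 0.1]
gripper_width: 0.849
```

Request:
move_arm(
  targets=[
    {"fingers":0.7,"tx":0,"ty":0,"tz":0,"turn":0},
    {"fingers":0.7,"tx":0,"ty":0,"tz":0,"turn":0},
  ],
)

```text
time_s: 8.2
tcp_pos: [488.8, -93.2, 60.5]
orientation: [0.002, 0.096, 0.995, -0.0]
contact_force: [-0.1, 1.0, -0.0]
gripper_width: 0.847
```

```bash
python3 - <<'E'
from h import *
s=arm.state();print(s['tcp_pos'].round(1),s['orientation'].round(4))
im,d,P=snap('wrist','w6'); Z=P[...,2];h=cv2.cvtColor(im,cv2.COLOR_RGB2HSV)
m=main_blob((abs(P[...,0]-484)<80)&(abs(P[...,1]+92)<60)&(h[...,1]>75)&(Z>3)&(Z<14)); print('slat',rect(P[m]),np.median(Z[m]))
m=(abs(P[...,0]-500)<60)&(abs(P[...,1]+150)<15);print('counter',np.median(Z[m]))
E
```

```text
[488.8 -93.2  60.5] [ 2.200e-03  9.610e-02  9.954e-01 -3.000e-04]
slat (array([486.6, -93.1]), array([91.1, 50.4]), -11.0) 8.267135556502012
counter 121.38513325200054
```

Request:
move_arm(
  targets=[
    {"fingers":0.7,"tx":-0.05,"ty":0,"tz":-2,"turn":0},
    {"fingers":0.7,"tx":0,"ty":0,"tz":-1.5,"turn":0},
    {"fingers":0.7,"tx":0,"ty":0,"tz":-1,"turn":0},
    {"fingers":0.7,"tx":0,"ty":0,"tz":-0.6,"turn":0},
    {"fingers":0.7,"tx":0,"ty":0,"tz":-0.3,"turn":0},
    {"fingers":0.7,"tx":0,"ty":0,"tz":-0.1,"turn":0},
    {"fingers":0.7,"tx":0,"ty":0,"tz":0,"turn":0},
    {"fingers":0.7,"tx":0,"ty":0,"tz":0,"turn":0},
  ],
)

```text
time_s: 8.92
tcp_pos: [486.3, -92.4, 3.9]
orientation: [0.001, 0.096, 0.995, -0.0]
contact_force: [-0.1, -0.3, 0.7]
gripper_width: 0.85
```

Request:
move_arm(
  force=25,
  targets=[
    {"fingers":0.6,"tx":0,"ty":-0.05,"tz":-0.1,"turn":0},
    {"fingers":0.4,"tx":0,"ty":0,"tz":0,"turn":0},
    {"fingers":0.2,"tx":0,"ty":0,"tz":0,"turn":0},
    {"fingers":0,"tx":0,"ty":0,"tz":0,"turn":0},
    {"fingers":-0.2,"tx":0,"ty":0,"tz":0,"turn":0},
    {"fingers":-0.2,"tx":0,"ty":0,"tz":0,"turn":0},
    {"fingers":-0.2,"tx":0,"ty":0,"tz":0,"turn":0},
  ],
)

```text
time_s: 9.5
tcp_pos: [485.9, -92.8, 2.8]
orientation: [0.0, 0.096, 0.995, -0.0]
contact_force: [-1.7, -0.1, 5.3]
gripper_width: 0.567
```

Request:
move_arm(
  targets=[
    {"fingers":-0.2,"tx":0,"ty":0,"tz":0.5,"turn":0},
    {"fingers":-0.2,"tx":0,"ty":0,"tz":1,"turn":0},
    {"fingers":-0.2,"tx":0,"ty":0,"tz":2,"turn":0},
    {"fingers":-0.2,"tx":0,"ty":0,"tz":3,"turn":0},
    {"fingers":-0.2,"tx":0,"ty":0,"tz":3,"turn":0},
    {"fingers":-0.2,"tx":0,"ty":0,"tz":2,"turn":0},
    {"fingers":-0.2,"tx":0,"ty":0,"tz":0,"turn":0},
  ],
)

```text
time_s: 10.08
tcp_pos: [489.7, -93.8, 123.2]
orientation: [0.005, 0.096, 0.995, -0.001]
contact_force: [2.0, 0.4, 0.2]
gripper_width: 0.568
```

Request:
move_arm(
  targets=[
    {"fingers":-0.2,"tx":-0.36,"ty":-2.3,"tz":0,"turn":2.4},
    {"fingers":-0.2,"tx":-0.36,"ty":-2.3,"tz":0,"turn":2.4},
    {"fingers":-0.2,"tx":-0.36,"ty":-2.3,"tz":0,"turn":2.4},
    {"fingers":-0.2,"tx":-0.36,"ty":-2.3,"tz":0,"turn":2.4},
    {"fingers":-0.2,"tx":-0.36,"ty":-2.3,"tz":0,"turn":2.4},
    {"fingers":-0.2,"tx":-0.36,"ty":-2.3,"tz":0,"turn":2.4},
    {"fingers":-0.2,"tx":-0.36,"ty":-2.3,"tz":0,"turn":2.4},
    {"fingers":-0.2,"tx":-0.36,"ty":-2.3,"tz":0,"turn":2.4},
  ],
)

```text
time_s: 10.75
tcp_pos: [456.0, -277.5, 116.6]
orientation: [-0.0, -0.072, 0.997, 0.0]
contact_force: [0.2, -0.4, -0.2]
gripper_width: 0.569
```

Request:
move_arm(
  targets=[
    {"fingers":-0.2,"tx":0,"ty":0,"tz":-1.5,"turn":0},
    {"fingers":-0.2,"tx":0,"ty":0,"tz":-1.5,"turn":0},
    {"fingers":-0.2,"tx":0,"ty":0,"tz":0,"turn":0},
    {"fingers":-0.2,"tx":0,"ty":0,"tz":0,"turn":0},
    {"fingers":-0.2,"tx":0,"ty":0,"tz":0,"turn":0},
    {"fingers":-0.2,"tx":0,"ty":0,"tz":0,"turn":0},
  ],
)

```text
time_s: 11.25
tcp_pos: [457.5, -276.8, 88.1]
orientation: [0.001, -0.072, 0.997, -0.0]
contact_force: [0.3, 1.1, 0.2]
gripper_width: 0.571
```

```bash
python3 - <<'E'
from h import *
s=arm.state();print(s['tcp_pos'].round(1),s['orientation'].round(4))
im,d,P=snap('wrist','w7'); Z=P[...,2];h=cv2.cvtColor(im,cv2.COLOR_RGB2HSV)
fx,fy=tf(P,(490.5,-273.1),8.2)
k=(abs(fx+30)<80)&(abs(fy)<60)
m=main_blob(k&(Z>80)&(Z<110)&(h[...,1]>60));print('slat',rect(P[m]),np.percentile(Z[m],[5,50,95]))
m=main_blob((fx>-110)&(fx<75)&(abs(fy)<60)&(Z>4.5)&(Z<14));print('board part',rect(P[m]))
for z0,z1 in((30,60),):
    m=(abs(fx)<60)&(abs(fy)<30)&(Z>z0)&(Z<z1);print(m.sum(),P[m].min(0),P[m].max(0))
E
```

```text
[ 457.5 -276.8   88.1] [ 5.000e-04 -7.170e-02  9.974e-01 -4.000e-04]
slat (array([ 457.9, -278.8]), array([91.5, 50.5]), 8.2) [91.87751747 93.40966295 94.39344016]
board part (array([ 449.2, -279.4]), array([90.6, 87.3]), -82.0)
194 [ 532.86834603 -283.29528311   30.85648011] [ 543.56703579 -249.77149091   59.977929  ]
```

View pics/w7.png

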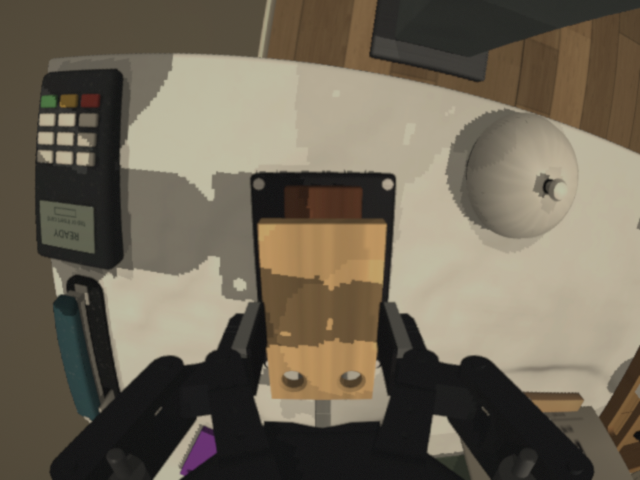

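The slat is held square at (322,310). By the file's axes it sits about 0.65 mm off the board's mid-line. I'll correct that, lower to just above the post tops, and look through the holes.

Request:
move_arm(
  targets=[
    {"fingers":-0.2,"tx":0,"ty":0.07,"tz":-1,"turn":0},
    {"fingers":-0.2,"tx":0,"ty":0,"tz":-1.2,"turn":0},
    {"fingers":-0.2,"tx":0,"ty":0,"tz":-0.9,"turn":0},
    {"fingers":-0.2,"tx":0,"ty":0,"tz":-0.3,"turn":0},
    {"fingers":-0.2,"tx":0,"ty":0,"tz":0,"turn":0},
    {"fingers":-0.2,"tx":0,"ty":0,"tz":0,"turn":0},
    {"fingers":-0.2,"tx":0,"ty":0,"tz":0,"turn":0},
  ],
)

```text
time_s: 11.88
tcp_pos: [457.0, -276.2, 53.3]
orientation: [0.0, -0.071, 0.997, -0.0]
contact_force: [0.3, -0.5, -0.3]
gripper_width: 0.57
```

```bash
python3 - <<'E'
from h import *
s=arm.state();print(s['tcp_pos'].round(1),s['orientation'].round(4),s['contact_force'].round(1))
im,d,P=snap('wrist','w8')
c=np.vstack([cv2.resize(im[340:420,240:400],(800,400),interpolation=cv2.INTER_CUBIC)]);cv2.imwrite('pics/c8.png',c[...,::-1])
Z=P[...,2];fx,fy=tf(P,(490.5,-273.1),8.2)
h=cv2.cvtColor(im,cv2.COLOR_RGB2HSV)
m=main_blob((abs(fx+30)<80)&(abs(fy)<60)&(Z>45)&(Z<75)&(h[...,1]>60));r=rect(P[m]);print('slat',r,np.median(Z[m]), tf(np.array([*r[0]]),(490.5,-273.1),8.2))
m=main_blob((fx>-110)&(fx<-20)&(abs(fy)<60)&(Z>4.5)&(Z<14));r=rect(P[m]);print('board',r,tf(np.array([*r[0]]),(490.5,-273.1),8.2), fx[m].min())
E
```

```text
[ 457.  -276.2   53.3] [ 1.000e-04 -7.150e-02  9.974e-01 -1.000e-04] [ 0.3 -0.5 -0.3]
slat (array([ 457.6, -278.1]), array([91.7, 50.5]), 8.2) 58.65120484106578 (np.float64(-33.27678266539379), np.float64(-0.2563892356276156))
board (array([ 438.3, -280.9]), array([90.3, 65.4]), -81.9) (np.float64(-52.77882493628956), np.float64(-0.2750242616530034)) -85.48358161769441
```

View pics/c8.png

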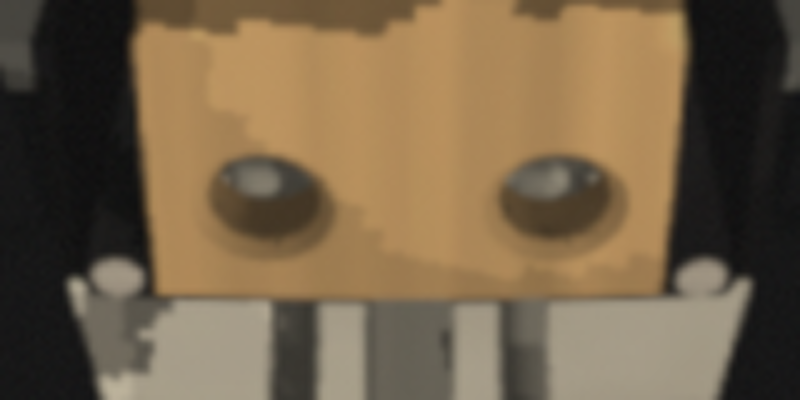

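The slat is aligned with the board to about 0.3 mm, and grey shows in the upper part of both holes (crop (258,180) and (553,182)). I'll lower gently and watch the force.

Request:
move_arm(
  targets=[
    {"fingers":-0.2,"tx":0,"ty":0,"tz":-0.2,"turn":0},
    {"fingers":-0.2,"tx":0,"ty":0,"tz":-0.2,"turn":0},
    {"fingers":-0.2,"tx":0,"ty":0,"tz":-0.2,"turn":0},
    {"fingers":-0.2,"tx":0,"ty":0,"tz":-0.1,"turn":0},
    {"fingers":-0.2,"tx":0,"ty":0,"tz":0,"turn":0},
  ],
)

```text
time_s: 12.35
tcp_pos: [456.6, -275.9, 45.9]
orientation: [-0.0, -0.071, 0.997, 0.0]
contact_force: [0.3, 0.5, -1.4]
gripper_width: 0.566
```

Request:
move_arm(
  targets=[
    {"fingers":-0.2,"tx":0.05,"ty":-0.02,"tz":-0.2,"turn":0},
    {"fingers":-0.2,"tx":0,"ty":0,"tz":-0.2,"turn":0},
    {"fingers":-0.2,"tx":0,"ty":0,"tz":-0.2,"turn":0},
    {"fingers":-0.2,"tx":0,"ty":0,"tz":0,"turn":0},
  ],
)

```text
time_s: 12.68
tcp_pos: [457.0, -276.0, 39.7]
orientation: [-0.0, -0.071, 0.997, 0.0]
contact_force: [-0.4, 0.2, 0.3]
gripper_width: 0.57
```

Request:
move_arm(
  targets=[
    {"fingers":-0.2,"tx":0,"ty":0,"tz":-0.3,"turn":0},
    {"fingers":-0.2,"tx":0,"ty":0,"tz":-0.4,"turn":0},
    {"fingers":-0.2,"tx":0,"ty":0,"tz":-0.4,"turn":0},
    {"fingers":-0.2,"tx":0,"ty":0,"tz":-0.3,"turn":0},
    {"fingers":-0.2,"tx":0,"ty":0,"tz":-0.2,"turn":0},
    {"fingers":-0.2,"tx":0,"ty":0,"tz":0,"turn":0},
  ],
)

```text
time_s: 13.18
tcp_pos: [456.9, -275.9, 23.5]
orientation: [-0.001, -0.071, 0.997, 0.0]
contact_force: [-0.5, -0.0, -0.2]
gripper_width: 0.566
```

```bash
python3 - <<'E'
from h import *
s=arm.state();print(s['tcp_pos'].round(1),s['contact_force'].round(1))
im,d,P=snap('wrist','w9')
Z=P[...,2];fx,fy=tf(P,(490.5,-273.1),8.2)
h=cv2.cvtColor(im,cv2.COLOR_RGB2HSV)
m=main_blob((abs(fx+30)<80)&(abs(fy)<60)&(Z>22)&(Z<50)&(h[...,1]>60));r=rect(P[m]);print('slat',r,np.percentile(Z[m],[5,50,95]), tf(np.array([*r[0]]),(490.5,-273.1),8.2))
for lo in range(-75,13,15):
    k=m&(abs(fx-lo)<4);print(lo,np.median(Z[k]).round(1),end=' ')
k=(abs(fx)<8)&(abs(fy)<20)&(Z>33)&(Z<50);print('posts',k.sum(),Z[k].max() if k.any() else 0)
cv2.imwrite('pics/c9.png',cv2.resize(im[180:440,200:450],(750,600))[...,::-1])
E
```

```text
[ 456.9 -275.9   23.5] [-0.5 -0.  -0.2]
slat (array([ 457.3, -277.9]), array([91.6, 50.5]), 8.0) [27.66505118 28.81542498 29.81841559] (np.float64(-33.54518974792503), np.float64(-0.01564530933435737))
-75 28.7 -60 28.9 -45 28.9 -30 28.8 -15 28.8 0 28.6 posts 667 46.533026347746755
```

View pics/c9.png

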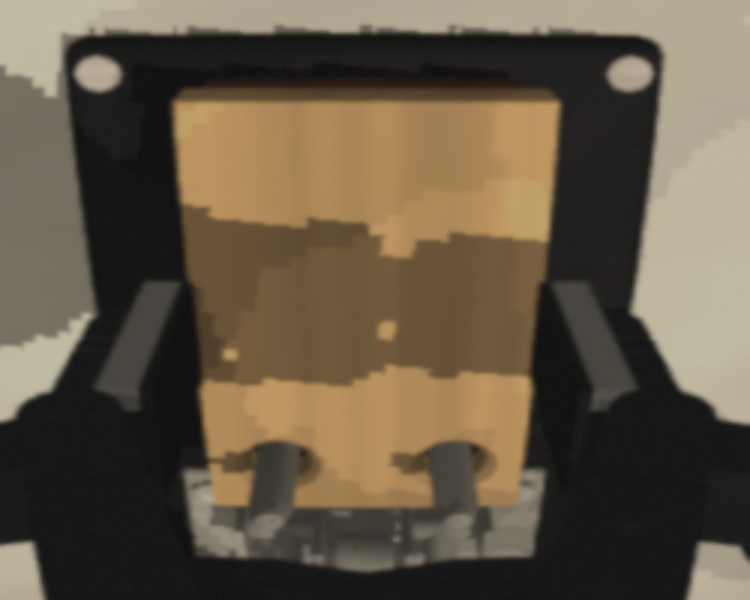

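Both posts stand up through the holes, at crop (275,480) and (455,475). The slat is level, about 2.8 mm above the filed one. I'll lower it, release, and rise.

Request:
move_arm(
  targets=[
    {"fingers":-0.2,"tx":0,"ty":0,"tz":-0.1,"turn":0},
    {"fingers":-0.2,"tx":0,"ty":0,"tz":-0.1,"turn":0},
    {"fingers":-0.2,"tx":0,"ty":0,"tz":-0.05,"turn":0},
    {"fingers":-0.2,"tx":0,"ty":0,"tz":0,"turn":0},
    {"fingers":-0.2,"tx":0,"ty":0,"tz":0,"turn":0},
  ],
)

```text
time_s: 13.65
tcp_pos: [457.4, -276.3, 21.8]
orientation: [0.0, -0.071, 0.997, -0.0]
contact_force: [0.5, -0.2, -0.5]
gripper_width: 0.565
```

Request:
move_arm(
  targets=[
    {"fingers":-0.2,"tx":0,"ty":0,"tz":-0.08,"turn":0},
    {"fingers":-0.2,"tx":0,"ty":0,"tz":0,"turn":0},
    {"fingers":0.3,"tx":0,"ty":0,"tz":0,"turn":0},
    {"fingers":0.5,"tx":0,"ty":0,"tz":0,"turn":0},
    {"fingers":0.5,"tx":0,"ty":0,"tz":0,"turn":0},
    {"fingers":0.5,"tx":0,"ty":0,"tz":0.5,"turn":0},
    {"fingers":0.5,"tx":0,"ty":0,"tz":2,"turn":0},
    {"fingers":0.5,"tx":0,"ty":0,"tz":4,"turn":0},
  ],
)

```text
time_s: 14.32
tcp_pos: [453.4, -273.7, 81.9]
orientation: [-0.004, -0.071, 0.997, 0.003]
contact_force: [-0.1, -0.6, -0.0]
gripper_width: 0.754
```

Request:
move_arm(
  targets=[
    {"fingers":0.5,"tx":0,"ty":0,"tz":4,"turn":0},
    {"fingers":0.3,"tx":0,"ty":0,"tz":3,"turn":0},
    {"fingers":0,"tx":0,"ty":0,"tz":1,"turn":0},
    {"fingers":-0.5,"tx":0,"ty":0,"tz":0,"turn":0},
    {"fingers":-1,"tx":0,"ty":0,"tz":0,"turn":0},
    {"fingers":-1,"tx":0,"ty":0,"tz":0,"turn":0},
  ],
)

```text
time_s: 14.82
tcp_pos: [456.0, -275.3, 163.8]
orientation: [-0.001, -0.071, 0.997, 0.001]
contact_force: [0.1, 1.1, -1.7]
gripper_width: 0.086
```

```bash
python3 - <<'E'
from h import *
s=arm.state();print(s['tcp_pos'].round(1),s['contact_force'].round(1),s['gripper_width'])
im,d,P=snap('wrist','w10')
Z=P[...,2];fx,fy=tf(P,(490.5,-273.1),8.2)
h=cv2.cvtColor(im,cv2.COLOR_RGB2HSV)
m=main_blob((abs(fx+30)<80)&(abs(fy)<60)&(Z>15)&(Z<40)&(h[...,1]>60));r=rect(P[m]);print('slat',r,[np.median(Z[m&(abs(fx-x)<4)]).round(1) for x in range(-75,13,15)], tf(np.array([*r[0]]),(490.5,-273.1),8.2))
k=(fx>15)&(fx<115)&(abs(fy)<12)&(Z>35)&(Z<130)
for x in range(40,105,8):
    q=k&(abs(fx-x)<3)
    if q.sum(): print(x,q.sum(),np.median(Z[q]).round(1),fy[q].min().round(1),fy[q].max().round(1))
E
```

```text
[ 456.  -275.3  163.8] [ 0.1  1.1 -1.7] 0.08600237836658997
slat (array([ 457.8, -278. ]), array([91.7, 50.6]), 8.2) [np.float64(26.2), np.float64(26.3), np.float64(26.4), np.float64(26.3), np.float64(26.2), np.float64(26.0)] (np.float64(-33.064564525841696), np.float64(-0.18593739927791475))
40 123 48.5 -5.2 3.8
48 126 56.7 -5.1 3.8
56 119 64.4 -5.1 3.7
64 135 73.2 -5.8 3.7
72 145 81.3 -5.0 4.4
80 147 90.4 -7.9 5.0
88 112 99.2 -8.8 8.1
```

The slat lies flat with its top at 26.2 mm and its centre at file x = -33.1. The lever is still raised, with the roll top near 99 mm. I'll go above the roll with the fingers shut.

Request:
move_arm(
  targets=[
    {"fingers":-1,"tx":3,"ty":0.35,"tz":0,"turn":0},
    {"fingers":-1,"tx":3,"ty":0.35,"tz":0,"turn":0},
    {"fingers":-1,"tx":3,"ty":0.35,"tz":-1,"turn":0},
    {"fingers":-1,"tx":2.3,"ty":0.35,"tz":-1.5,"turn":0},
    {"fingers":-1,"tx":1,"ty":0.1,"tz":-1.5,"turn":0},
    {"fingers":-1,"tx":0,"ty":0,"tz":-1,"turn":0},
    {"fingers":-1,"tx":0,"ty":0,"tz":0,"turn":0},
    {"fingers":-1,"tx":0,"ty":0,"tz":0,"turn":0},
  ],
)

```text
time_s: 15.53
tcp_pos: [577.9, -260.5, 113.2]
orientation: [-0.003, -0.071, 0.997, 0.001]
contact_force: [-0.4, 0.2, -0.0]
gripper_width: -0.001
```

Request:
move_arm(
  targets=[
    {"fingers":-1,"tx":0,"ty":0,"tz":-0.5,"turn":0},
    {"fingers":-1,"tx":0,"ty":0,"tz":-0.4,"turn":0},
    {"fingers":-1,"tx":0,"ty":0,"tz":-0.3,"turn":0},
    {"fingers":-1,"tx":0,"ty":0,"tz":-0.2,"turn":0},
    {"fingers":-1,"tx":0,"ty":0,"tz":0,"turn":0},
  ],
)

```text
time_s: 15.95
tcp_pos: [579.9, -261.3, 101.8]
orientation: [-0.0, -0.071, 0.997, 0.0]
contact_force: [-0.2, 0.7, -1.1]
gripper_width: -0.002
```

Request:
move_arm(
  targets=[
    {"fingers":-1,"tx":0,"ty":0,"tz":-0.25,"turn":0},
    {"fingers":-1,"tx":0.25,"ty":0.04,"tz":-0.27,"turn":0},
    {"fingers":-1,"tx":0.25,"ty":0.04,"tz":-0.27,"turn":0},
    {"fingers":-1,"tx":0.45,"ty":0.06,"tz":-0.55,"turn":0},
    {"fingers":-1,"tx":0.41,"ty":0.06,"tz":-0.59,"turn":0},
  ],
)

```text
time_s: 16.37
tcp_pos: [594.9, -259.7, 83.6]
orientation: [0.001, -0.071, 0.997, -0.001]
contact_force: [-0.9, 0.1, 5.4]
gripper_width: -0.001
```

Request:
move_arm(
  targets=[
    {"fingers":-1,"tx":0.35,"ty":0.05,"tz":-0.62,"turn":0},
    {"fingers":-1,"tx":0.31,"ty":0.04,"tz":-0.66,"turn":0},
    {"fingers":-1,"tx":0.25,"ty":0.04,"tz":-0.67,"turn":0},
    {"fingers":-1,"tx":0.2,"ty":0.03,"tz":-0.69,"turn":0},
    {"fingers":-1,"tx":0,"ty":0,"tz":0,"turn":0},
  ],
)

```text
time_s: 16.78
tcp_pos: [605.5, -257.2, 54.9]
orientation: [-0.0, -0.072, 0.997, 0.0]
contact_force: [1.2, 0.1, 2.7]
gripper_width: -0.002
```

Request:
move_arm(
  targets=[
    {"fingers":-1,"tx":0.1,"ty":0.01,"tz":-0.4,"turn":0},
    {"fingers":-1,"tx":0.07,"ty":0.01,"tz":-0.4,"turn":0},
    {"fingers":-1,"tx":0.04,"ty":0.01,"tz":-0.3,"turn":0},
    {"fingers":-1,"tx":0.02,"ty":0,"tz":-0.2,"turn":0},
    {"fingers":-1,"tx":0,"ty":0,"tz":0,"turn":0},
    {"fingers":-1,"tx":0,"ty":0,"tz":0,"turn":0},
  ],
)

```text
time_s: 17.28
tcp_pos: [606.2, -257.1, 42.3]
orientation: [-0.001, -0.071, 0.997, 0.0]
contact_force: [-0.3, 0.7, -0.7]
gripper_width: 0.0
```

Request:
move_arm(
  targets=[
    {"fingers":-1,"tx":0,"ty":0,"tz":-0.1,"turn":0},
    {"fingers":-1,"tx":0,"ty":0,"tz":-0.1,"turn":0},
    {"fingers":-1,"tx":0,"ty":0,"tz":-0.1,"turn":0},
    {"fingers":-1,"tx":0,"ty":0,"tz":-0.1,"turn":0},
    {"fingers":-1,"tx":0,"ty":0,"tz":0,"turn":0},
  ],
)

```text
time_s: 17.7
tcp_pos: [607.1, -257.2, 38.9]
orientation: [-0.0, -0.071, 0.997, 0.0]
contact_force: [-0.0, -0.8, -0.7]
gripper_width: -0.001
```

Request:
move_arm(
  targets=[
    {"fingers":-1,"tx":0,"ty":0,"tz":-0.1,"turn":0},
    {"fingers":-1,"tx":0,"ty":0,"tz":-0.05,"turn":0},
    {"fingers":-1,"tx":0,"ty":0,"tz":0,"turn":0},
  ],
)

```text
time_s: 17.95
tcp_pos: [607.4, -257.3, 37.6]
orientation: [0.0, -0.071, 0.997, -0.0]
contact_force: [-0.5, -0.1, -0.2]
gripper_width: 0.004
```

Request:
move_arm(
  targets=[
    {"fingers":-1,"tx":0,"ty":0,"tz":-0.05,"turn":0},
    {"fingers":-1,"tx":0,"ty":0,"tz":-0.05,"turn":0},
    {"fingers":-1,"tx":0,"ty":0,"tz":0,"turn":0},
    {"fingers":-1,"tx":0,"ty":0,"tz":0,"turn":0},
  ],
)

```text
time_s: 18.28
tcp_pos: [607.4, -257.4, 36.7]
orientation: [0.0, -0.071, 0.997, -0.0]
contact_force: [0.0, 0.3, 0.0]
gripper_width: -0.002
```

Request:
move_arm(
  targets=[
    {"fingers":-1,"tx":0,"ty":0,"tz":-0.05,"turn":0},
    {"fingers":-1,"tx":0,"ty":0,"tz":-0.05,"turn":0},
    {"fingers":-1,"tx":0,"ty":0,"tz":0,"turn":0},
    {"fingers":-1,"tx":0,"ty":0,"tz":0,"turn":0},
  ],
)

```text
time_s: 18.62
tcp_pos: [607.3, -257.4, 35.7]
orientation: [-0.0, -0.071, 0.997, 0.0]
contact_force: [0.3, 0.4, -0.4]
gripper_width: 0.002
```

Request:
move_arm(
  targets=[
    {"fingers":-1,"tx":0,"ty":0,"tz":-0.05,"turn":0},
    {"fingers":-1,"tx":0,"ty":0,"tz":-0.05,"turn":0},
    {"fingers":-1,"tx":0,"ty":0,"tz":0,"turn":0},
    {"fingers":-1,"tx":0,"ty":0,"tz":0,"turn":0},
  ],
)

```text
time_s: 18.95
tcp_pos: [607.4, -257.4, 34.8]
orientation: [0.0, -0.071, 0.997, -0.0]
contact_force: [-0.0, -0.6, 1.4]
gripper_width: -0.001
```

```bash
python3 - <<'E'
from h import *
F=[]
for i in range(5):
    F.append(arm.state()['contact_force']); im,d,P=snap('wrist','w11')
print(np.mean(F,0).round(2),arm.state()['tcp_pos'].round(2))
Z=P[...,2];fx,fy=tf(P,(490.5,-273.1),8.2)
for x in range(30,125,6):
    q=(abs(fx-x)<3)&(abs(fy+.5)<4)&(Z>20)&(Z<130)
    if q.sum(): print(x,q.sum(),np.median(Z[q]).round(1),end=' | ')
for x in range(-10,60,6):
    q=(abs(fx-x)<3)&(abs(abs(fy+.3)-14)<4)&(Z>28)
    if q.sum(): print('ring',x,Z[q].max().round(1),end=' | ')
cv2.imwrite('pics/c11.png',cv2.resize(im[60:400,180:480],(700,600))[...,::-1])
E
```

```text
[-0.3   0.12  0.85] [ 607.37 -257.36   34.77]
30 341 34.3 | 36 314 32.7 | 42 320 32.7 | 48 321 32.7 | 54 315 32.6 | 60 310 32.6 | 66 284 32.6 | 72 273 32.2 | 78 274 32.4 | 84 251 32.5 | 90 258 32.6 | 96 254 32.9 | 102 1028 107.0 | 108 3491 94.1 | 114 207 73.3 | 120 188 73.2 | ring -10 28.8 | ring -4 50.8 | ring 2 55.5 | ring 8 55.8 | ring 14 56.6 | ring 20 55.6 | ring 26 52.7 | ring 32 47.2 |
```

View pics/c11.png

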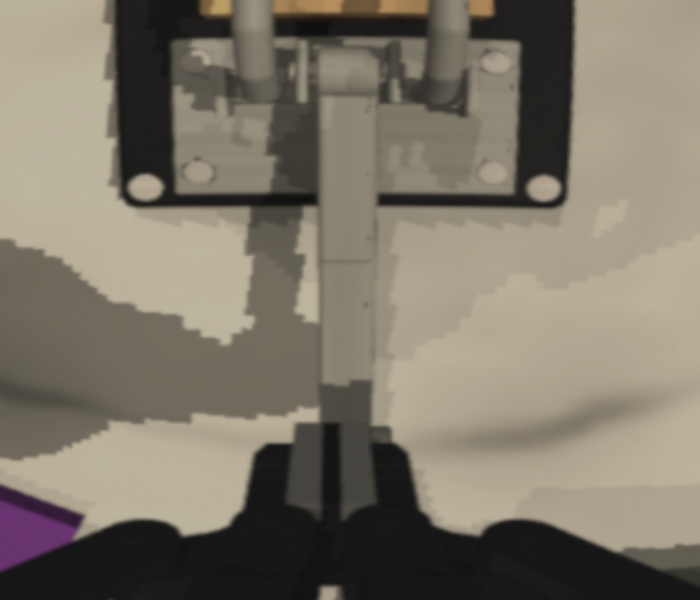

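The lever is level, the fingers are on the roll at crop (335,430), and the rings have come back over the slat. The force is still only about 0.9 N, so I'll ease on to the stop.

Request:
move_arm(
  targets=[
    {"fingers":-1,"tx":0,"ty":0,"tz":-0.05,"turn":0},
    {"fingers":-1,"tx":0,"ty":0,"tz":0,"turn":0},
    {"fingers":-1,"tx":0,"ty":0,"tz":0,"turn":0},
  ],
)

```text
time_s: 19.45
tcp_pos: [607.4, -257.4, 34.4]
orientation: [0.0, -0.071, 0.997, -0.0]
contact_force: [-0.3, -0.5, 2.1]
gripper_width: -0.003
```

Request:
move_arm(
  targets=[
    {"fingers":-1,"tx":0,"ty":0,"tz":-0.05,"turn":0},
    {"fingers":-1,"tx":0,"ty":0,"tz":0,"turn":0},
    {"fingers":-1,"tx":0,"ty":0,"tz":0,"turn":0},
  ],
)

```text
time_s: 19.7
tcp_pos: [607.5, -257.4, 33.9]
orientation: [0.0, -0.071, 0.997, -0.0]
contact_force: [-1.5, -0.5, 3.5]
gripper_width: 0.001
```

Request:
move_arm(
  targets=[
    {"fingers":-1,"tx":0,"ty":0,"tz":-0.05,"turn":0},
    {"fingers":-1,"tx":0,"ty":0,"tz":0,"turn":0},
    {"fingers":-1,"tx":0,"ty":0,"tz":0,"turn":0},
  ],
)

```text
time_s: 19.95
tcp_pos: [607.5, -257.4, 33.5]
orientation: [0.0, -0.071, 0.997, -0.0]
contact_force: [-1.1, -1.4, 3.3]
gripper_width: -0.002
```

Request:
move_arm(
  targets=[
    {"fingers":-1,"tx":0,"ty":0,"tz":-0.05,"turn":0},
    {"fingers":-1,"tx":0,"ty":0,"tz":0,"turn":0},
    {"fingers":-1,"tx":0,"ty":0,"tz":0,"turn":0},
  ],
)

```text
time_s: 20.2
tcp_pos: [607.5, -257.5, 33.1]
orientation: [0.0, -0.071, 0.997, -0.0]
contact_force: [-1.0, 1.5, 5.5]
gripper_width: 0.002
```

Force is rising steadily at about 3 N/mm, so the lever is on its stop. One more small step, then lift off and check.

Request:
move_arm(
  targets=[
    {"fingers":-1,"tx":0,"ty":0,"tz":-0.05,"turn":0},
    {"fingers":-1,"tx":0,"ty":0,"tz":0,"turn":0},
    {"fingers":-1,"tx":0,"ty":0,"tz":0,"turn":0},
  ],
)

```text
time_s: 20.45
tcp_pos: [607.5, -257.5, 32.7]
orientation: [0.0, -0.071, 0.997, -0.0]
contact_force: [-1.7, 0.8, 6.6]
gripper_width: 0.001
```

Request:
move_arm(
  targets=[
    {"fingers":-1,"tx":0,"ty":0,"tz":0.2,"turn":0},
    {"fingers":-1,"tx":0,"ty":0,"tz":1,"turn":0},
    {"fingers":-1,"tx":0,"ty":0,"tz":3,"turn":0},
    {"fingers":-1,"tx":0,"ty":0,"tz":4,"turn":0},
    {"fingers":-1,"tx":-1,"ty":1,"tz":4,"turn":0},
    {"fingers":-1,"tx":-3,"ty":2,"tz":2,"turn":0},
    {"fingers":-1,"tx":-3,"ty":2,"tz":0,"turn":0},
    {"fingers":-1,"tx":-2,"ty":1,"tz":0,"turn":0},
  ],
)

```text
time_s: 21.12
tcp_pos: [516.8, -196.3, 175.9]
orientation: [0.001, -0.072, 0.997, -0.0]
contact_force: [-0.2, 0.1, -1.9]
gripper_width: 0.002
```

Request:
move_arm(
  targets=[
    {"fingers":-1,"tx":0,"ty":0,"tz":0,"turn":0},
    {"fingers":-1,"tx":0,"ty":0,"tz":0,"turn":0},
    {"fingers":-1,"tx":0,"ty":0,"tz":0,"turn":0},
    {"fingers":-1,"tx":0,"ty":0,"tz":0,"turn":0},
  ],
)

```text
time_s: 21.45
tcp_pos: [518.5, -198.1, 173.6]
orientation: [0.0, -0.071, 0.997, -0.0]
contact_force: [0.1, 0.4, 0.6]
gripper_width: -0.001
```

```bash
python3 - <<'E'
from h import *
s=arm.state();print(s['time_s'],s['tcp_pos'].round(1),s['contact_force'].round(1))
im,d,P=snap('wrist','w12')
Z=P[...,2];fx,fy=tf(P,(490.5,-273.1),8.2);h=cv2.cvtColor(im,cv2.COLOR_RGB2HSV)
print('lever',[(x,np.median(Z[(abs(fx-x)<3)&(abs(fy+.5)<4)&(Z>20)]).round(1)) for x in range(42,120,6)])
for x in range(-10,60,6):
    q=(abs(fx-x)<3)&(abs(abs(fy+.3)-14)<5)&(Z>28)
    if q.sum(): print('ring',x,Z[q].max().round(1),end=' | ')
m=main_blob((abs(fx+30)<80)&(abs(fy)<60)&(Z>15)&(Z<40)&(h[...,1]>60));r=rect(P[m]);print('slat',r,[np.median(Z[m&(abs(fx-x)<4)]).round(1) for x in range(-75,0,15)])
cv2.imwrite('pics/c12.png',cv2.resize(im[60:420,60:420],(600,600))[...,::-1])
im,d,P=snap('top','top1')
a=np.load('pics/top0.npz')
for t in ['card_reader','stapler','service_bell','tape_1','card_pack','coaster_stack']:
    for r in arm.look_for(t,'top')[:1]: print(t,np.round(r['extent']))
E
```

```text
21.45 [ 518.5 -198.1  173.6] [0.1 0.4 0.6]
lever [(42, np.float64(32.5)), (48, np.float64(32.8)), (54, np.float64(32.6)), (60, np.float64(32.7)), (66, np.float64(32.5)), (72, np.float64(32.3)), (78, np.float64(32.4)), (84, np.float64(32.4)), (90, np.float64(32.5)), (96, np.float64(32.8)), (102, np.float64(32.8)), (108, np.float64(33.0)), (114, np.float64(34.2))]
ring -10 28.3 | ring -4 51.2 | ring 2 54.5 | ring 8 55.5 | ring 14 56.1 | ring 20 263.0 | ring 26 268.9 | ring 32 269.5 | ring 38 268.1 | slat (array([ 457.6, -278.1]), array([90.5, 51. ]), 8.2) [np.float64(26.3), np.float64(26.3), np.float64(26.4), np.float64(26.3), np.float64(26.3)]
card_reader [450. 259. 478. 312.]
stapler [451. 204. 469. 254.]
tape_1 [211. 282. 250. 319.]
card_pack [263. 296. 295. 318.]
coaster_stack [173. 285. 203. 314.]
```

View pics/c12.png

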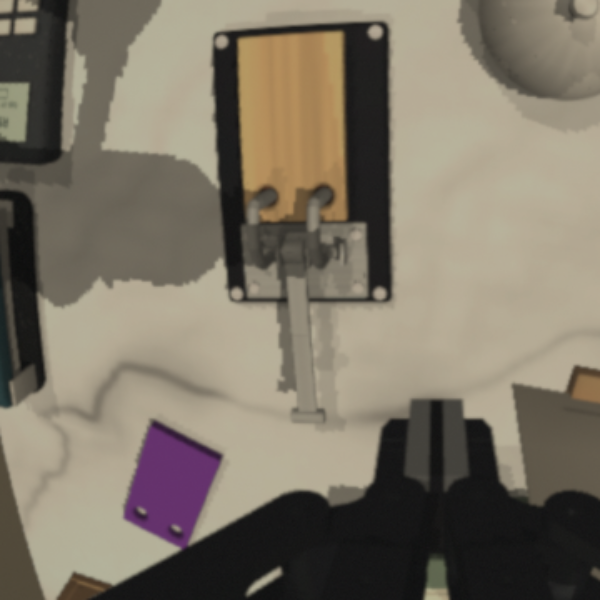

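The slat is filed, both rings curve over to the posts at (265,197) and (320,195), and the lever is level with its roll at (308,415). The bystanders are where they were.

```bash
python3 -c "
from bench import arm
print(arm.hand_in())"
```

```text
the job is handed in; nothing more can be done
None
```

The slat is filed and the job is handed in, at about 21.5 s on the robot's clock.

- **Opening:** I gripped the lever's roll, lifted it along its arc until the rings stood open, and let go.
- **Slat:** I took the pale slat (not the purple one) and threaded it over both posts with no force beyond sensor noise. It lies flat, top at about 26.3 mm as expected and square to the file.
- **Closing:** I pressed the lever down with shut fingers. On the stop the force climbed at about 3 N/mm, and I let go at about 6.6 N, well under the 15 N limit.
- **Last check:** With the gripper clear, the inner half of the lever reads level and both rings curve over to the posts, about 56 mm at the top.
- **Bystanders:** Five are where they were, within a few pixels in the top view. The networks did not report the bell in the last top picture. It shows upright in the wrist picture, and I never touched it.

One thing did not agree: two early wrist measurements of the file were 3–4 mm off because the arm was still settling. I measured again with the arm still before using them.

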